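# Make up two brooch kits at the jeweller's bench

### The arm

A 6-joint arm with a two-finger parallel gripper is mounted at the origin on the work surface. World frame = base frame: x ahead of the robot, y to its left, z up, the work surface at z = 0. Lengths are in m, angles in rad, forces in N, time in s.
With the tool pointing down it reaches from about 0.225 to 0.875 m from the base axis. Payload 3.4 kg.
Tool frame: the origin (TCP) lies on the centre line of the jaws, within the pads' length; the fingertips stand arm.tcp_to_tips ahead of it and the grasp point (between the pads) lies 6 mm ahead of it (arm.tcp_to_tips is the distance from the TCP to the fingertips, in m); z points along the fingers, y is the line along which they close (so a half turn about z gives the same grasp; the last joint's range is limited). The gripper opens to 85 mm and grips with 20 to 120 N. Pads are 22 mm wide; open, the fingers measure 114 mm over their backs; the gripper's body (76 mm by 85 mm) begins 54 mm behind the grasp point. The pads swing forward as they close: fully open they stand 13 mm farther back than shut.
Start: joints at [1.076, 0.276, 1.505, -0, 1.361, -0.121], TCP at [0.21, 0.535, 0.256] pointing down, gripper open.
Joint ranges: [-2.89, 2.89], [-0.75, 2.08], [0.22, 2.7], [-1.18, 4.32], [0.11, 2.71], [-2.7, 2.7]. Speed limits (rad/s): [2.57, 2.57, 3.14, 3.14, 3.14, 3.14].

### API

Orientations are given as a unit quaternion [w, x, y, z].
In Python, from station import sensors, eyes, ticket, arm gives the robot as it stands.
- The arm moves only by the shell command python3 -m handwheel 'ROWS'. ROWS is JSON, a list that holds one entry, the list of rows, each a list of 7 numbers: the opening, from 0 (shut) to 1 (fully open), then the shift along the tool's x, y, z in units of 0.4 m (1.0 is 0.4 m), then the turn, a rotation vector about the tool's x, y, z in units of 360 degrees (1.0 is 360 degrees). In form: [[[grip, dx, dy, dz, wx, wy, wz], ...]]. A call has 1 to 20 rows; each row is the pose to reach, as a shift and turn from the pose commanded when the call began, along the tool's axes at that moment, turning the shorter way round; what a row does not reach only later rows make up. A row lasts 1/10 s, in which the tool goes at most 50 mm and 8.59 degrees, less where a joint would pass 70% of its speed; a pose out of reach is approached as far as the arm can. A call with a number of a shift or a turn outside -1 to 1 is refused whole. A call with a gripper value outside its range is refused whole. The fingers move at their own pace and stop on an object; the grip force is fixed at half the most. Time passes only in rows, so rows that repeat a pose let the fingers close. It gives the time, the measured TCP pose, the force, the opening and the grip force at its end, in the units of the state.
- sensors.state(): the state, without advancing time (a new reading comes with each control period).
- eyes.camera(name): name is "side" or "top" or "wrist"; returns the picture (420x560x3 uint8, red, green, blue); there is no depth.
- eyes.calibration(name): a dict with "fov_y" (degrees; the focal length in pixels is half the picture's height over the tangent of half this angle, whatever the lens; pixels are square), "cx", "cy" (the principal point, pixels), "dist_coeffs" ([k1, k2, p1, p2, k3] as OpenCV has them; the pictures are not rectified), "R" (3x3) and "t" (3): a world point X has camera coordinates R X + t; the wrist camera has in their place "T_tool_cam" (4x4, takes a point from camera to tool coordinates, whose origin is the TCP and whose axes are the flange's). Camera axes: x right, y down, z forward; pixel columns grow to the right and rows downward; lengths in m; the calibration is good to about 2 mm. A picture is of the moment at which its call begins: read the wrist's pose just before it. calibration takes no time and is no camera call.
- ticket.job_done(): hands the job in; it is judged then, once.
The state is a dict: "time_s": time; "joints": joint angles; "joint_vel": joint speeds; "joint_efforts": joint torques, N m; "ee_pos": TCP position; "tcp_rot": TCP orientation; "ft_force": force on the tool from outside, world axes, zero at the start; "ft_torque": the same for the moment, N m; "width": finger opening in m; "gripper_force": force on a finger pad.
Only numpy, scipy, OpenCV 4.12 (cv2) and the standard library are available. Lean on these libraries where they do the work, as an engineer would, in place of code of your own. Each camera call takes 0.05 s, during which the arm holds its last target. There are 200 camera calls.

### The job

Make up the two brooch kits. In the plain tray: the round brass casting flat in the wide compartment and the squat jar of stones upright in the narrow one. In the tray with the spring clips: the oblong brass casting flat in the wide compartment, the glue bottle upright in the narrow one, and the file snapped fully home by its handle into both clips, either end first, with the clips roughly about the middle of the handle; leave the steel block and the stock tub where they are.

Things in the scene. Friction and masses are not known exactly. Their poses are not given: they have to be found in the camera images.
- round_casting: round openwork brass brooch frame, 52 mm across, frame 8 mm high, with one cross bar along its x. An upright round stub, 12 mm in diameter, rises from its centre to 26 mm above the underside: grip it there, fingertips above the frame. 50 g. Origin: centre of the underside; z up along the stub
- oblong_casting: oblong openwork brass brooch frame, 62 (x) by 36 (y) mm, frame 8 mm high. An upright round stub, 12 mm in diameter, rises from its centre to 26 mm above the underside: grip it there, fingertips above the frame. 50 g. Origin: centre of the underside; z up along the stub, x along its long side
- stone_jar: squat round glass jar with a steel lid, 36 mm in diameter, 40 mm high, 80 g, standing. Origin: centre of its underside
- glue_bottle: white glue bottle, standing: body 30 mm in diameter, straight up to 48 mm, then a shoulder to 54 mm and a black pointed nozzle to 75 mm. 50 g. Origin: centre of its underside
- file: small file lying on the bench: pale wooden handle of square section 15 by 15 mm, 120 mm long along x, and a short dark steel blade that carries on from the handle's +x end to 100 mm from the origin. 60 g. Origin: the centre of the handle, 7.5 mm over the bench at the start
- plain_tray: fixed dark wooden kit tray, 137 (x) by 102 (y) mm; walls 3 mm thick, 12 mm high; floor 5 mm thick. Origin: centre of its underside, z up. A cross wall makes a wide compartment (inside 77 x 96, centre x = -27.5, y = 0) and, towards +x, a narrow one (inside 52 x 96, centre x = +39.5, y = 0). This tray has no clips
- clip_tray: fixed dark wooden kit tray, 137 (x) by 102 (y) mm; walls 3 mm thick, 12 mm high; floor 5 mm thick. Origin: centre of its underside, z up. A cross wall makes a wide compartment (inside 77 x 96, centre x = -27.5, y = 0) and, towards +x, a narrow one (inside 52 x 96, centre x = +39.5, y = 0). Beyond its +x end a 34 mm wide, 6 mm high strip carries two steel spring clips (point clips)
- clips (a point): midway between the two steel clips, at the seat for the handle's underside, 16 mm over the bench; axes of the clip tray, 87 mm to +x of its origin. Clips at y = -38 and +38, 10 long, open upwards: press a handle lying along y straight down (8 to 15 N in all). Jaws: 28 mm mouth at z = 33, 11 mm throat at z = 20; they close over the handle. Between the clips there is free finger room
- bench_block: bystander: loose steel block 60 by 60 by 22 mm, not to be moved. Origin: centre of its underside
- stock_tub: bystander: loose clear round tub, 80 mm across, 45 mm high, with brass blanks in it, not to be moved. Origin: centre of its underside
Mind the look-alikes: they are no part of the job. Leave any green, pink or turquoise look-alike of the oblong_casting alone.

How it is judged:
By the outcome, as a careful person would: the job done as asked, in the order asked, and still so for the second after the job is handed in, with the robot touching nothing.
It also fails if it takes over 99 s, if anything falls off the work surface, if the arm or the gripper's body presses on something with over 40 N, if the wrist force passes 120 N, or if a joint passes its speed limit or range.

## Working session

There is one attempt and no reset: what is moved stays moved. The work goes in short steps, Python scripts to look and compute and a shell command to move; the robot and the scene stay as the last step left them, time stands still between calls to the robot, and variables do not carry over. Pictures are saved under pics/ and viewed, at most 14 in all, crops included, and the job is handed in when it is done.

```bash
ls; mkdir -p pics; python3 - <<'E'
from station import sensors, eyes, arm
import cv2
print(sensors.state(), arm.tcp_to_tips)
for n in("top","side","wrist"):
    cv2.imwrite(f"pics/{n}0.png",eyes.camera(n)[:,:,::-1]); print(n,eyes.calibration(n))
E
```

```text
pics
{'time_s': 0.0, 'joints': array([ 1.07599756e+00,  2.76588489e-01,  1.50614637e+00, -1.65881010e-05,
        1.36070047e+00, -1.20966967e-01]), 'joint_vel': array([-0.00042386,  0.0002513 , -0.00298585,  0.00111763, -0.00155691,
        0.00049437]), 'joint_efforts': array([ 6.55078584e-04, -4.16770434e+01, -2.45801014e+01, -1.24118496e-04,
        1.09179641e-02, -2.05339127e-06]), 'ee_pos': array([0.20973908, 0.53485506, 0.25543811]), 'tcp_rot': array([-2.71474816e-04,  1.85827616e-01,  9.82581930e-01, -8.80470826e-04]), 'ft_force': array([ 0.30495641, -0.19239527, -0.31099065]), 'ft_torque': array([-0.03161346,  0.02702562, -0.04480739]), 'gripper_force': 0.0, 'width': 0.08539439315866232} 0.025
top {'fov_y': 51.5996599651869, 'cx': 277.9932272753908, 'cy': 209.239439269901, 'dist_coeffs': array([0.01395278, 0.        , 0.        , 0.        , 0.        ]), 'R': array([[ 0.01230902, -0.99971692,  0.02036084],
       [-0.99543804, -0.01417794, -0.09435089],
       [ 0.09461285, -0.01910659, -0.99533077]]), 't': array([-0.01242532,  0.53856177,  1.11874682])}
side {'fov_y': 45.
[... 186 characters left out ...]
08 , -0.01883442],
       [-0.28479447, -0.51380619, -0.80925602],
       [ 0.3640783 ,  0.7229779 , -0.58715411]]), 't': array([-0.50128401,  0.20857749,  0.82901926])}
wrist {'fov_y': 65.12213947734945, 'cx': 278.9201520655593, 'cy': 208.22941688579448, 'dist_coeffs': array([-0.05888793,  0.        ,  0.        ,  0.        ,  0.        ]), 'T_tool_cam': array([[ 6.60165439e-04, -9.56045605e-01, -2.93217268e-01,
         7.43782706e-02],
       [ 9.99999778e-01,  6.03839478e-04,  2.82613687e-04,
        -1.39471957e-03],
       [-9.31354109e-05, -2.93217389e-01,  9.56045791e-01,
        -1.17636387e-01],
       [ 0.00000000e+00,  0.00000000e+00,  0.00000000e+00,
         1.00000000e+00]])}
```

View pics/top0.png

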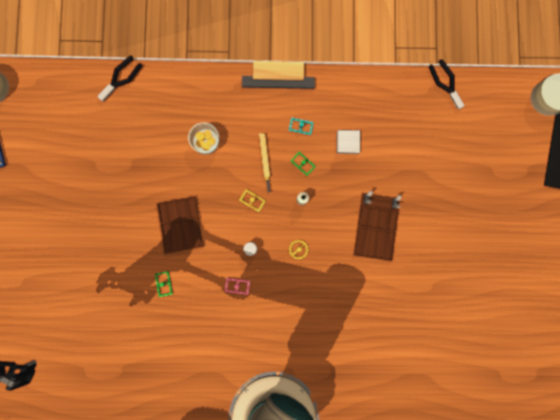

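View pics/side0.png

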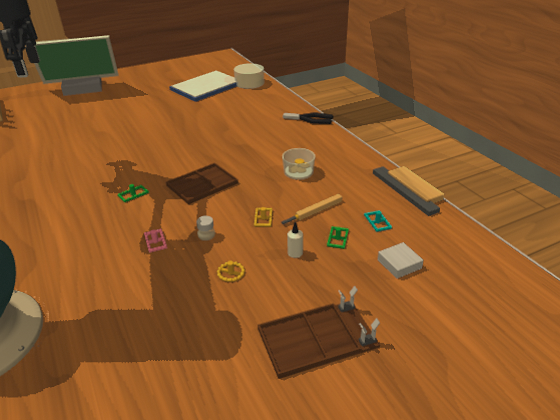

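The top view shows the plain tray at (180,225), the clip tray at (377,227) with its clips at the upper end, round (298,250), jar (250,249), oblong gold (252,201), glue (303,198) and the file (265,155) with its blade downward. The side view shows the same, with the block at (400,260) and the tub at (298,165).

```bash
cat > h.py <<'E'
import numpy as np, cv2
from scipy.spatial.transform import Rotation as Ro
from station import sensors, eyes
def cam(n,st=None):
    c=eyes.calibration(n); f=210/np.tan(np.radians(c['fov_y']/2))
    K=np.array([[f,0,c['cx']],[0,f,c['cy']],[0,0,1.]])
    if 'R' in c: R,t=np.array(c['R']),np.array(c['t'])
    else:
        st=st or sensors.state(); q=st['tcp_rot']; T=np.eye(4)
        T[:3,:3]=Ro.from_quat([q[1],q[2],q[3],q[0]]).as_matrix(); T[:3,3]=st['ee_pos']
        M=np.linalg.inv(T@np.array(c['T_tool_cam'])); R,t=M[:3,:3],M[:3,3]
    return K,np.array(c['dist_coeffs']),R,t
def ray(c,uv):
    K,d,R,t=c; p=cv2.undistortPoints(np.array(uv,float).reshape(-1,1,2),K,d).reshape(-1,2)
    v=np.c_[p,np.ones(len(p))]@R; return -R.T@t, v/np.linalg.norm(v,axis=1)[:,None]
def plane(c,uv,z):
    o,v=ray(c,uv); return o+v*((z-o[2])/v[:,2])[:,None]
def tri(obs):  # [(cam,(u,v)),...] -> point, rms miss
    A=np.zeros((3,3));b=np.zeros(3);L=[]
    for c,uv in obs:
        o,v=ray(c,uv);P=np.eye(3)-np.outer(v[0],v[0]);A+=P;b+=P@o;L.append((P,o))
    X=np.linalg.solve(A,b); return X,max(np.linalg.norm(P@(X-o)) for P,o in L)
def proj(c,X):
    K,d,R,t=c; return cv2.projectPoints(np.array(X,float).reshape(-1,1,3),cv2.Rodrigues(R)[0],t,K,d)[0].reshape(-1,2)
def blobs(img,lo,hi,amin=20):  # img rgb
    m=cv2.inRange(cv2.cvtColor(img,cv2.COLOR_RGB2HSV),np.array(lo),np.array(hi))
    m=cv2.morphologyEx(m,cv2.MORPH_CLOSE,np.ones((3,3)))
    cs=cv2.findContours(m,cv2.RETR_EXTERNAL,cv2.CHAIN_APPROX_NONE)[0]
    return sorted([c for c in cs if cv2.contourArea(c)>amin],key=cv2.contourArea,reverse=True)
def go(xy,yaw=None,z=None):
    """world target -> row numbers. yaw: world direction (rad) of closing line"""
    s=sensors.state(); q=s['tcp_rot']; R=Ro.from_quat([q[1],q[2],q[3],q[0]])
    d=np.r_[xy,s['ee_pos'][2] if z is None else z]-s['ee_pos']; o=R.inv().apply(d)/0.4
    w=None
    if yaw is not None:
        y=R.as_matrix()[:,1]; cur=np.arctan2(y[1],y[0]); dd=(yaw-cur+np.pi/2)%np.pi-np.pi/2
        w=-dd/(2*np.pi)   # tool z is down
    print('row shift',o.round(4),'wz',w,'j6',s['joints'][5].round(3),'t',s['time_s'])
E
python3 - <<'E'
from h import *
ct=cam('top');cs=cam('side')
top=cv2.imread('pics/top0.png')[:,:,::-1]
for n,u,us,z in [('round',(298,250),(231,271),.008),('oblong',(252,201),(263,217),.008),('jar',(250,249),(205,228),.02),('glue',(303,198),(295,243),.037),('file',(265,155),(320,208),.0075),('plain',(180,225),(202,183),.012),('clip',(377,227),(315,338),.012),('block',(348,142),(400,260),.011),('tub',(204,139),(298,165),.022),('clipL',(370,195),(347,297),.025),('clipR',(398,200),(369,330),.025)]:
    X,e=tri([(ct,u),(cs,us)]); print(n,plane(ct,[u],z)[0].round(3),X.round(3),round(e,4))
g=sensors.state()
for c in blobs(top,(18,120,120),(32,255,255),30)[:8]: print(cv2.boundingRect(c),cv2.contourArea(c))
go((0.47,0.06),z=0.40,yaw=np.pi/2)
E
```

```text
round [ 0.432 -0.06   0.008] [ 0.433 -0.061  0.004] 0.0008
oblong [0.562 0.064 0.008] [0.562 0.064 0.003] 0.0001
jar [0.434 0.067 0.02 ] [0.433 0.067 0.02 ] 0.0007
glue [ 0.568 -0.07   0.037] [ 0.568 -0.07   0.026] 0.0016
file [0.687 0.031 0.008] [0.687 0.032 0.004] 0.001
plain [0.494 0.253 0.012] [0.494 0.255 0.004] 0.0005
clip [ 0.496 -0.27   0.012] [ 0.494 -0.271  0.002] 0.0026
block [ 0.726 -0.193  0.011] [ 0.726 -0.193  0.01 ] 0.0006
tub [0.725 0.195 0.022] [0.724 0.196 0.017] 0.0015
clipL [ 0.58  -0.249  0.025] [ 0.575 -0.245  0.033] 0.0049
clipR [ 0.568 -0.323  0.025] [ 0.564 -0.319  0.033] 0.0034
(253, 61, 51, 16) 523.5
(239, 189, 26, 23) 296.0
(290, 151, 26, 25) 296.0
(289, 240, 20, 19) 268.5
(195, 130, 20, 20) 251.0
(260, 134, 10, 46) 194.0
(254, 73, 14, 5) 37.0
(163, 284, 10, 13) 31.0
row shift [-1.0391 -0.8684 -0.3598] wz -0.059486734606548776 j6 -0.121 t 0.15
```

```bash
python3 -m handwheel '[[[1,-0.95,-0.715,0,0,0,-0.0595],[1,-0.95,-0.715,0,0,0,-0.0595],[1,-0.95,-0.715,0,0,0,-0.0595],[1,-0.95,-0.715,0,0,0,-0.0595],[1,-0.95,-0.715,0,0,0,-0.0595],[1,-0.95,-0.715,0,0,0,-0.0595],[1,-0.95,-0.715,0,0,0,-0.0595],[1,-0.95,-0.715,0,0,0,-0.0595],[1,-0.95,-0.715,0,0,0,-0.0595],[1,-0.95,-0.715,0,0,0,-0.0595],[1,-0.95,-0.715,0,0,0,-0.0595],[1,-0.95,-0.715,0,0,0,-0.0595],[1,-0.95,-0.715,0,0,0,-0.0595]]]'
cat > snap.py <<'E'
import sys,pickle; from h import *
n=sys.argv[1]; s=sensors.state(); im=eyes.camera('wrist'); cv2.imwrite(f'pics/{n}.png',im[:,:,::-1]); pickle.dump(s,open(f'pics/{n}.pkl','wb'))
print(s['ee_pos'],s['tcp_rot'],s['joints'].round(3),s['time_s'])
E
python3 snap.py w1; python3 -c "
from h import *
go((0.5,-0.11),z=0.25,yaw=np.pi/2)"
```

```text
time_s: 1.45
ee_pos: [0.4585, 0.1311, 0.2561]
tcp_rot: [-0.001, -0.0, 1.0, 0.0]
ft_force: [-0.3, -0.3, -0.7]
width: 0.0856
gripper_force: 0.0
[0.45850987 0.13108168 0.25608716] [-5.13192621e-04 -3.69892175e-04  9.99999742e-01  3.41016998e-04] [ 1.320e-01  1.280e-01  1.701e+00  1.000e-03  1.314e+00 -1.440e+00] 1.45
row shift [-0.103  -0.6035  0.0151] wz 0.00023934405766384582 j6 -1.44 t 1.5
```

```bash
python3 -m handwheel '[[[1,-0.1,-0.6,0,0,0,0],[1,-0.1,-0.6,0,0,0,0],[1,-0.1,-0.6,0,0,0,0],[1,-0.1,-0.6,0,0,0,0],[1,-0.1,-0.6,0,0,0,0],[1,-0.1,-0.6,0,0,0,0],[1,-0.1,-0.6,0,0,0,0],[1,-0.1,-0.6,0,0,0,0]]]'
python3 snap.py w2
```

```text
time_s: 2.3
ee_pos: [0.499, -0.1078, 0.2562]
tcp_rot: [-0.0, -0.001, 1.0, 0.001]
ft_force: [-0.2, -0.3, -0.0]
width: 0.0856
gripper_force: 0.0
[ 0.49896699 -0.10784458  0.25622774] [-2.29363561e-04 -9.82228507e-04  9.99999329e-01  5.70359479e-04] [-3.500e-01  1.790e-01  1.637e+00  1.000e-03  1.327e+00 -1.923e+00] 2.3
```

View pics/w1.png

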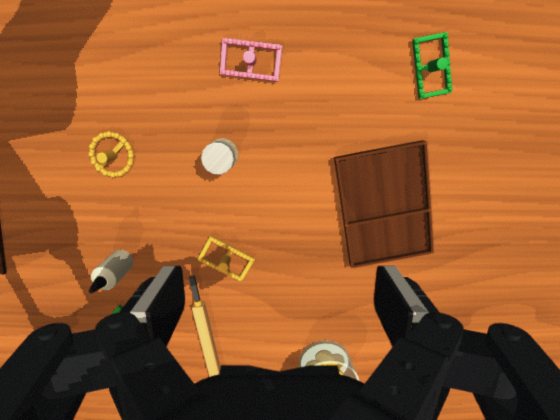

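View pics/w2.png

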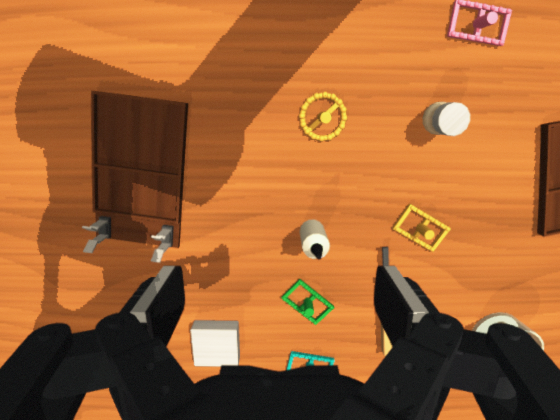

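w1: jar lid (219,157), round frame (112,154), oblong (226,259), glue tip (97,287), file handle/blade joint (198,303), plain tray corners (333,158),(426,142),(433,248),(349,266). w2: round (323,117), jar lid (455,118), oblong (421,228), glue tip (317,250), clip tray corners (92,91),(188,103), clips at (97,233),(162,241).

```bash
cat > m.py <<'E'
from h import *; import pickle
I={n:cv2.imread(f'pics/{n}.png')[:,:,::-1].copy() for n in('w1','w2')}
C={n:cam('wrist',pickle.load(open(f'pics/{n}.pkl','rb'))) for n in I}
Y=((18,130,90),(34,255,255)); out={}
for n in I:
    for c in blobs(I[n],*Y,60):
        r=cv2.minAreaRect(c); P=plane(C[n],cv2.boxPoints(r),.008); a=P[1]-P[0];b=P[2]-P[1]
        print(n,'yellow',np.round(r[0],1),plane(C[n],[r[0]],.006)[0,:2].round(4),'size',np.linalg.norm(a).round(4),np.linalg.norm(b).round(4),'dir',np.degrees(np.arctan2(a[1],a[0])).round(1))
    for c in blobs(I[n],(0,0,120),(180,60,255),100):
        (u,v),rr=cv2.minEnclosingCircle(c); 
        print(n,'white',round(u,1),round(v,1),round(rr,1),plane(C[n],[(u,v)],.04)[0].round(4))
def T(n,a,b): X,e=tri([(C['w1'],a),(C['w2'],b)]); print(n,X.round(4),round(e,4))
T('round stub',(102,157),(326,118)); T('oblong stub',(224,263),(429,234)); T('glue tip',(95,287),(317,251)); T('jar lid',(217,158),(457,119))
T('blade tip',(192,278),(383,248))
P=plane(C['w1'],[(333,158),(426,142),(433,248),(349,266)],.012); print(P.round(4),P.mean(0),np.linalg.norm(np.diff(P,axis=0),axis=1))
P=plane(C['w2'],[(92,91),(188,103)],.012); print(P.round(4),np.linalg.norm(P[1]-P[0]))
cv2.imwrite('pics/mos.png',np.vstack([np.hstack([cv2.resize(I['w2'][80:260,80:210],None,fx=2.5,fy=2.5)[:,:,::-1][:450], cv2.resize(I['w1'][130:280,320:445],None,fx=3,fy=3)[:,:,::-1]])]))
E
sed -i 's/^T(.round stub.*/&/' m.py; python3 m.py
```

```text
w1 yellow [110.5 154. ] [ 0.4321 -0.0608] size 0.0504 0.05 dir 129.3
w1 yellow [225.7 258.5] [0.5609 0.0646] size 0.0363 0.0625 dir 151.4
w1 yellow [204.3 338.2] [0.6796 0.0296] size 0.0139 0.1222 dir 105.6
w1 white 217.9 157.2 16.5 [0.4316 0.0678 0.04  ]
w1 white 154.7 293.0 31.2 [ 0.5894 -0.0149  0.04  ]
w1 white 329.0 368.5 29.6 [0.6987 0.1939 0.04  ]
w1 white 405.0 287.5 28.0 [0.5819 0.2765 0.04  ]
w2 yellow [322.8 115.9] [ 0.4321 -0.0616] size 0.0498 0.0497 dir 166.6
w2 yellow [421.5 228.1] [0.5615 0.0633] size 0.0364 0.0651 dir 155.0
w2 yellow [387.5 343. ] [0.7289 0.0399] size 0.0095 0.0369 dir 89.0
w2 white 216.0 343.0 30.4 [ 0.7001 -0.1859  0.04  ]
w2 white 453.0 118.5 17.4 [0.4321 0.0651 0.04  ]
w2 white 401.5 293.5 32.1 [0.6304 0.0348 0.04  ]
w2 white 315.9 245.0 13.1 [ 0.5686 -0.068   0.04  ]
w2 white 496.5 327.5 20.8 [0.6813 0.1628 0.04  ]
w2 white 164.5 278.5 14.6 [ 0.611 -0.24   0.04 ]
w2 white 160.5 252.0 11.7 [ 0.5778 -0.241   0.04  ]
round stub [ 0.4333 -0.0607  0.0251] 0.0005
oblong stub [0.561  0.0652 0.022 ] 0.0018
glue tip [ 0.566  -0.0695  0.065 ] 0.0015
jar lid [0.4321 0.0675 0.0433] 0.0002
blade tip [0.5891 0.0198 0.0034] 0.0005
[[0.4363 0.1895 0.012 ]
 [0.418  0.2915 0.012 ]
 [0.5445 0.3169 0.012 ]
 [0.568  0.2157 0.012 ]] [0.49171062 0.25340904 0.012     ] [0.10367737 0.12907806 0.10393781]
[[ 0.405  -0.308   0.012 ]
 [ 0.4187 -0.2053  0.012 ]] 0.10357049653302701
```

View pics/mos.png

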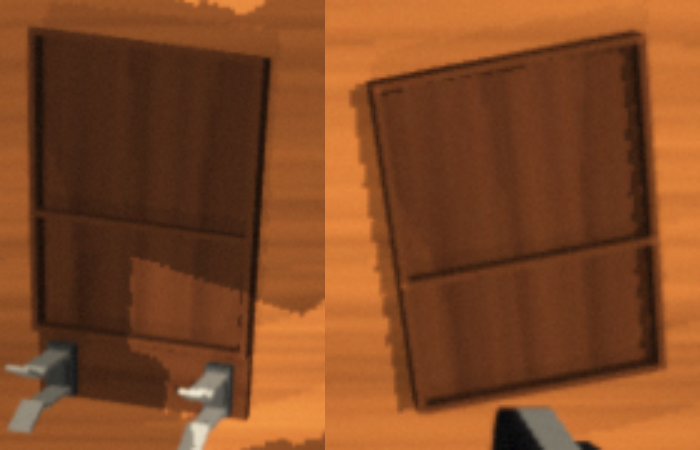

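The mosaic shows the tray rims clearly: clip tray corners at (30,28),(270,58),(247,355),(35,327), cross wall (37,212)-(248,238), and plain tray corners at (370,83),(643,35),(664,368),(416,408).

```bash
cat > tr.py <<'E'
import io,contextlib
with contextlib.redirect_stdout(io.StringIO()): from m import *
def fit(M,W):  # rigid 2D
    M,W=np.array(M,float),np.array(W); a=M-M.mean(0);b=W-W.mean(0)
    th=np.arctan2((a[:,0]*b[:,1]-a[:,1]*b[:,0]).sum(),(a*b).sum()); R=np.array([[np.cos(th),-np.sin(th)],[np.sin(th),np.cos(th)]])
    t=W.mean(0)-R@M.mean(0); return th,R,t,np.abs(W-(M@R.T+t)).max()
mp=np.array([[-68.5,-51],[-68.5,51],[68.5,51],[68.5,-51]])/1000
ms=np.array([[104,-51],[104,51]])/1000
up=[(335,157.7),(426,141.7),(433,252.7),(350.3,266)]
uc=[(92,91.2),(188,103.2),(178.8,222),(94,210.8)]; us=[(96,236.8),(178.8,247.2)]
for n,M,W in(('plain',mp,plane(C['w1'],up,.012)),('clip',np.r_[mp,ms],np.r_[plane(C['w2'],uc,.012),plane(C['w2'],us,.006)])):
    th,R,t,e=fit(M,W[:,:2]); print(n,'yaw',np.degrees(th).round(2),t.round(4),'err',e.round(4))
    for k,p in(('wide',(-.0275,0)),('narrow',(.0395,0)),('clips',(.087,0))): print(k,(R@p+t).round(4))
E
python3 tr.py; python3 -c "
from h import *
go((0.4327,-0.0608),z=0.12,yaw=np.radians(90))"
```

```text
plain yaw 10.72 [0.4931 0.2546] err 0.0019
wide [0.4661 0.2495]
narrow [0.5319 0.2619]
clips [0.5786 0.2708]
clip yaw -8.16 [ 0.4782 -0.2667] err 0.002
wide [ 0.451  -0.2628]
narrow [ 0.5173 -0.2723]
clips [ 0.5644 -0.279 ]
row shift [0.1654 0.1175 0.341 ] wz 0.0003924941421483324 j6 -1.923 t 2.35
```

```bash
python3 -m handwheel '[[[1,0.1655,0.1175,0.3,0,0,0],[1,0.1655,0.1175,0.3,0,0,0],[1,0.1655,0.1175,0.3,0,0,0],[0.5,0.1655,0.1175,0.4,0,0,0],[0.5,0.1655,0.1175,0.5,0,0,0],[0.5,0.1655,0.1175,0.548,0,0,0],[0.5,0.1655,0.1175,0.548,0,0,0]]]'; python3 snap.py g1
```

```text
time_s: 3.05
ee_pos: [0.4308, -0.0605, 0.0351]
tcp_rot: [-0.003, -0.001, 1.0, 0.001]
ft_force: [-0.8, -0.5, -0.6]
width: 0.0427
gripper_force: 0.0
[ 0.43075904 -0.06052775  0.03514352] [-0.00292728 -0.00129328  0.99999433  0.00104845] [-0.3    0.327  2.103  0.     0.717 -1.874] 3.05
```

View pics/g1.png

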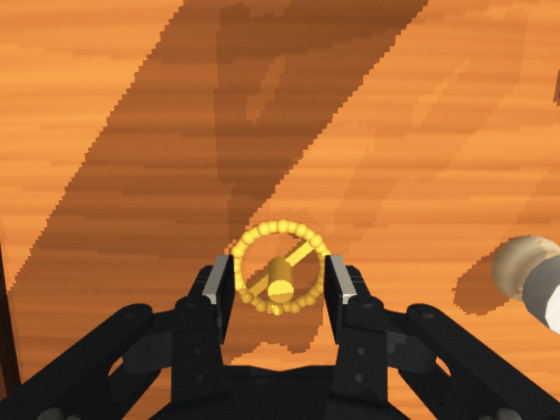

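The stub sits centred between the pads (280,285), with the tips above the frame.

```bash
python3 -m handwheel '[[[0,0,0,0,0,0,0],[0,0,0,0,0,0,0],[0,0,0,0,0,0,0],[0,0,0,0,0,0,0],[0,0,0,0,0,0,0],[0,0,0,-0.1,0,0,0],[0,0,0,-0.2,0,0,0],[0,0,0,-0.2,0,0,0]]]'; python3 -c "
from h import *
go((0.4661,0.2495),z=0.043)"
```

```text
time_s: 3.9
ee_pos: [0.4371, -0.0639, 0.1223]
tcp_rot: [0.006, -0.0, 1.0, -0.002]
ft_force: [1.8, -0.1, -0.7]
width: 0.0083
gripper_force: 58.6
row shift [-0.0703  0.7843  0.1962] wz None j6 -1.874 t 3.9
```

```bash
python3 snap.py g2; python3 -c "
from station import sensors;print(sensors.state()['joint_vel'],sensors.state()['width'],sensors.state()['ft_force'])"
```

```text
[ 0.43705519 -0.06391634  0.12229835] [ 6.02520041e-03 -1.43066235e-05  9.99980153e-01 -1.84127394e-03] [-0.303  0.197  1.99   0.     0.942 -1.874] 3.9
[-0.00185278  0.04298758  0.06390509  0.00019855 -0.01243373 -0.00023879] 0.008862203084392851 [ 0.74557298 -0.20322871 -0.76250336]
```

View pics/g2.png

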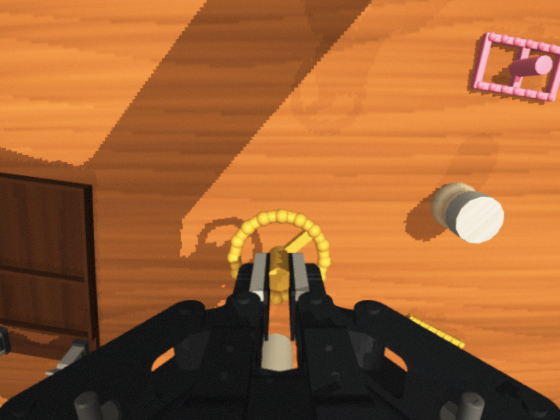

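Held by the stub, with the frame under the tips. Moving over the plain tray.

```bash
python3 -m handwheel '[[[0,-0.083,0.776,0,0,0,0],[0,-0.083,0.776,0,0,0,0],[0,-0.083,0.776,0,0,0,0],[0,-0.083,0.776,0,0,0,0],[0,-0.083,0.776,0,0,0,0],[0,-0.083,0.776,0,0,0,0],[0,-0.083,0.776,0,0,0,0],[0,-0.083,0.776,0,0,0,0],[0,-0.083,0.776,0.1,0,0,0],[0,-0.083,0.776,0.1,0,0,0],[0,-0.083,0.776,0.1,0,0,0]]]'; python3 snap.py g3;python3 -c "
from h import *
go((0.4661,0.2495),z=0.043)"
```

```text
time_s: 5.05
ee_pos: [0.4652, 0.2458, 0.0765]
tcp_rot: [-0.002, 0.001, 1.0, -0.001]
ft_force: [0.8, -0.6, 0.7]
width: 0.009
gripper_force: 58.7
[0.46515094 0.24575673 0.076501  ] [-1.72687620e-03  7.90909835e-04  9.99997822e-01 -8.65515413e-04] [ 3.540e-01  3.720e-01  1.864e+00 -1.000e-03  9.090e-01 -1.215e+00] 5.05
row shift [0.0005 0.0079 0.0862] wz None j6 -1.215 t 5.1
```

```bash
python3 -m handwheel '[[[0,0,0.005,0.05,0,0,0],[0,0,0.005,0.075,0,0,0],[0,0,0.005,0.085,0,0,0],[0,0,0.005,0.085,0,0,0],[0,0,0.005,0.085,0,0,0],[0.4,0,0.005,0.085,0,0,0],[0.4,0,0.005,0.085,0,0,0],[0.4,0,0.005,0.085,0,0,0],[0.4,0,0.005,0.0,0,0,0],[0.4,0,0.005,-0.1,0,0,0],[0.8,0,0.005,-0.2,0,0,0],[0.8,0,0.005,-0.2,0,0,0],[0.8,0,0.005,-0.2,0,0,0]]]'; python3 - <<'E'
from h import *
go((0.432,0.067),yaw=np.pi/2,z=.03)
s=sensors.state();im=eyes.camera('wrist');c=cam('wrist',s);cv2.imwrite('pics/p1.png',im[:,:,::-1])
for b in blobs(im,(18,130,90),(34,255,255),60): r=cv2.minAreaRect(b); print(r[0],plane(c,[r[0]],.011)[0])
E
```

```text
time_s: 6.4
ee_pos: [0.4667, 0.2499, 0.1581]
tcp_rot: [0.001, -0.0, 1.0, 0.0]
ft_force: [-0.4, -0.5, -1.1]
width: 0.0685
gripper_force: 0.0
row shift [ 0.0875 -0.4575  0.3196] wz 3.074517692296746e-05 j6 -1.211 t 6.4
(278.5282897949219, 197.65093994140625) [0.46406004 0.24831724 0.011     ]
(85.60000610351562, 295.8000183105469) [0.55984635 0.06636069 0.011     ]
```

```bash
python3 -m handwheel '[[[0.8,0.0875,-0.4575,0,0,0,0],[0.8,0.0875,-0.4575,0,0,0,0],[0.8,0.0875,-0.4575,0,0,0,0],[0.8,0.0875,-0.4575,0,0,0,0],[0.8,0.0875,-0.4575,0,0,0,0],[0.8,0.0875,-0.4575,0.05,0,0,0],[0.8,0.0875,-0.4575,0.15,0,0,0],[0.8,0.0875,-0.4575,0.25,0,0,0],[0.8,0.0875,-0.4575,0.32,0,0,0],[0.8,0.0875,-0.4575,0.32,0,0,0],[0.8,0.0875,-0.4575,0.32,0,0,0],[0,0.0875,-0.4575,0.32,0,0,0],[0,0.0875,-0.4575,0.32,0,0,0],[0,0.0875,-0.4575,0.32,0,0,0],[0,0.0875,-0.4575,0.32,0,0,0],[0,0.0875,-0.4575,0.32,0,0,0],[0,0.0875,-0.4575,0.32,0,0,0]]]'; python3 -c "
from h import *
go((0.5325,0.262),z=0.036,yaw=np.radians(100.7))"
```

```text
time_s: 8.15
ee_pos: [0.4325, 0.0669, 0.0307]
tcp_rot: [0.002, 0.0, 1.0, 0.0]
ft_force: [-0.4, 0.5, 4.4]
width: 0.0323
gripper_force: 59.1
row shift [-0.25    0.4877 -0.0122] wz -0.029771984865155234 j6 -1.577 t 8.15
```

```bash
python3 -m handwheel '[[[0,0,0,-0.1,0,0,0],[0,0,0,-0.2,0,0,0],[0,-0.25,0.4877,-0.2,0,0,-0.0298],[0,-0.25,0.4877,-0.2,0,0,-0.0298],[0,-0.25,0.4877,-0.2,0,0,-0.0298],[0,-0.25,0.4877,-0.2,0,0,-0.0298],[0,-0.25,0.4877,-0.2,0,0,-0.0298],[0,-0.25,0.4877,-0.2,0,0,-0.0298],[0,-0.25,0.4877,-0.2,0,0,-0.0298],[0,-0.25,0.4877,-0.12,0,0,-0.0298],[0,-0.25,0.4877,-0.06,0,0,-0.0298],[0,-0.25,0.4877,-0.03,0,0,-0.0298],[0,-0.25,0.4877,-0.015,0,0,-0.0298],[0,-0.25,0.4877,-0.015,0,0,-0.0298],[0,-0.25,0.4877,-0.015,0,0,-0.0298],[0.6,-0.25,0.4877,-0.015,0,0,-0.0298],[0.6,-0.25,0.4877,-0.015,0,0,-0.0298],[0.6,-0.25,0.4877,-0.015,0,0,-0.0298]]]'; python3 -c "
from h import *
print(sensors.state()['width'],sensors.state()['ft_force'])"
```

```text
time_s: 9.95
ee_pos: [0.5315, 0.2618, 0.0354]
tcp_rot: [0.0, -0.094, 0.996, 0.0]
ft_force: [-0.0, -0.2, 0.8]
width: 0.0513
gripper_force: 0.0
0.05128538170826451 [-0.01822521 -0.20230979  0.77655614]
```

```bash
python3 -m handwheel '[[[0.6,0,0,-0.1,0,0,0],[0.6,0,0,-0.2,0,0,0],[0.6,0,0,-0.32,0,0,0],[0.6,0,0,-0.45,0,0,0],[0.6,0,0,-0.45,0,0,0],[0.6,0,0,-0.45,0,0,0]]]'; python3 snap.py p2;python3 -c "
from h import *
go((0.5612,0.0650),z=0.037,yaw=np.radians(90))"
```

```text
time_s: 10.55
ee_pos: [0.5319, 0.2621, 0.2168]
tcp_rot: [0.002, -0.094, 0.996, 0.0]
ft_force: [-0.5, 0.1, -0.4]
width: 0.0509
gripper_force: 0.0
[0.53192649 0.2621041  0.2168469 ] [ 1.87577421e-03 -9.35684744e-02  9.95610954e-01  4.99683314e-04] [ 0.34   0.325  1.533  0.     1.28  -1.418] 10.55
row shift [ 0.0169 -0.4972  0.4447] wz 0.029820949247071814 j6 -1.418 t 10.6
```

View pics/p2.png

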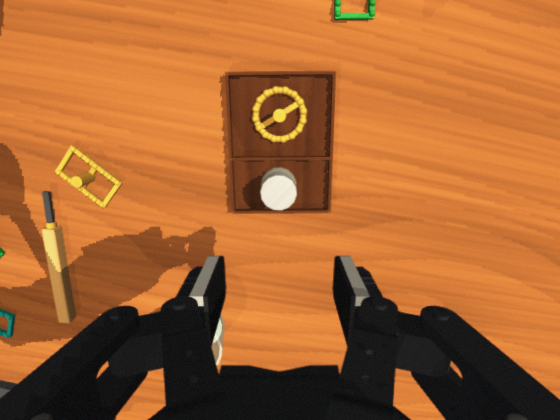

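The plain kit is complete: casting flat at (279,115), jar upright at (279,190). Oblong stub top at (75,183), file handle from (52,226) to (65,320).

```bash
cat >> tr.py <<'E'
I['p2']=cv2.imread('pics/p2.png')[:,:,::-1].copy();C['p2']=cam('wrist',pickle.load(open('pics/p2.pkl','rb')))
print(tri([(C['w1'],(224,263)),(C['w2'],(429,234)),(C['p2'],(75,183))]))
c=C['p2']
for b in blobs(I['p2'],(15,90,60),(34,255,255),60):
    r=cv2.minAreaRect(b);P=plane(c,cv2.boxPoints(r),.015);a=P[1]-P[0];b=P[2]-P[1]
    print(np.round(r[0],1),plane(c,[r[0]],.012)[0,:2].round(4),np.linalg.norm(a).round(4),np.linalg.norm(b).round(4),np.degrees(np.arctan2(a[1],a[0])).round(1),np.degrees(np.arctan2(b[1],b[0])).round(1))
print(plane(c,[(42.5,231),(60,223),(57,322),(74,318)],.015))
E
python3 tr.py|tail -9
```

```text
(array([0.56118946, 0.06439487, 0.02466006]), np.float64(0.003478783573494138))
[279.5 114. ] [0.4644 0.2486] 0.0505 0.051 100.8 12.1
[ 87.5 176. ] [0.5589 0.068 ] 0.0384 0.0619 146.0 61.0
[ 57.7 272. ] [0.6768 0.0345] 0.0239 0.1264 109.7 7.3
[216.2 352.4] [0.7494 0.2253] 0.0095 0.0289 120.2 20.4
[[0.62790398 0.0206942  0.015     ]
 [0.61476516 0.04047351 0.015     ]
 [0.74337857 0.03310202 0.015     ]
 [0.7328996  0.05416814 0.015     ]]
```

```bash
python3 -m handwheel '[[[0.5,0.017,-0.497,0.2,0,0,0.0298],[0.5,0.017,-0.497,0.2,0,0,0.0298],[0.5,0.017,-0.497,0.2,0,0,0.0298],[0.5,0.017,-0.497,0.2,0,0,0.0298],[0.5,0.017,-0.497,0.2,0,0,0.0298],[0.5,0.017,-0.497,0.2,0,0,0.0298],[0.5,0.017,-0.497,0.3,0,0,0.0298],[0.5,0.017,-0.497,0.38,0,0,0.0298],[0.5,0.017,-0.497,0.38,0,0,0.0298],[0.5,0.017,-0.497,0.38,0,0,0.0298]]]'; python3 snap.py g4; python3 - <<'E'
from h import *; import pickle
s=pickle.load(open('pics/g4.pkl','rb'));c=cam('wrist',s);im=cv2.imread('pics/g4.png')[:,:,::-1]
for b in blobs(im,(18,130,90),(34,255,255),60):
    r=cv2.minAreaRect(b);print(np.round(r[0],1),np.round(r[1],1),plane(c,[r[0]],.006)[0])
print(proj(c,[[.561,.065,.026]]))
E
```

```text
time_s: 11.6
ee_pos: [0.5613, 0.0666, 0.0631]
tcp_rot: [-0.001, -0.001, 1.0, 0.0]
ft_force: [0.6, 0.4, -0.4]
width: 0.0424
gripper_force: 0.0
[0.56133732 0.06661335 0.06308517] [-6.12460868e-04 -7.14119470e-04  9.99999514e-01  2.93762870e-04] [-5.000e-03  4.350e-01  1.794e+00  1.000e-03  9.140e-01 -1.578e+00] 11.6
[276.7 244.3] [107.7  61.7] [0.56164425 0.06393818 0.006     ]
[224.7 357.7] [15.3  6.7] [0.64251404 0.02985198 0.006     ]
[[278.50529538 258.4651283 ]]
```

View pics/g4.png

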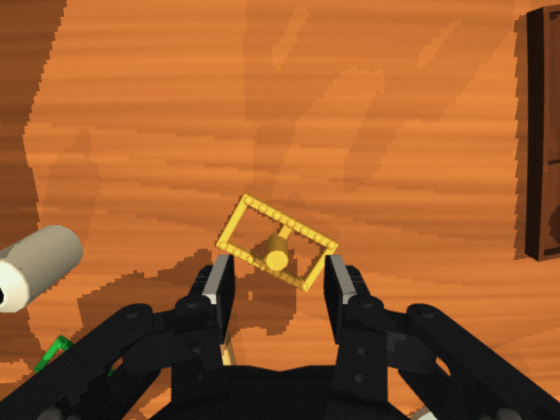

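The stub (277,259) is centred between the jaws.

```bash
python3 -m handwheel '[[[0.5,0,0,0.04,0,0,0],[0.5,0,0,0.066,0,0,0],[0.5,0,0,0.066,0,0,0],[0.5,0,0,0.066,0,0,0],[0,0,0,0.066,0,0,0],[0,0,0,0.066,0,0,0],[0,0,0,0.066,0,0,0],[0,0,0,0.066,0,0,0],[0,0,0,0.066,0,0,0],[0,0,0,-0.05,0,0,0],[0,0,0,-0.15,0,0,0],[0,0,0,-0.25,0,0,0],[0,0,0,-0.25,0,0,0],[0,0,0,-0.25,0,0,0]]]'; python3 -c "
from h import *
go((0.451,-0.2628),z=0.09)"
```

```text
time_s: 13.05
ee_pos: [0.5619, 0.0652, 0.1639]
tcp_rot: [0.001, -0.0, 1.0, 0.0]
ft_force: [-1.5, -0.1, -1.8]
width: 0.0089
gripper_force: 58.5
row shift [ 0.2776 -0.8199  0.1841] wz None j6 -1.578 t 13.05
```

```bash
python3 -m handwheel '[[[0,0.277,-0.82,0,0,0,0],[0,0.277,-0.82,0,0,0,0],[0,0.277,-0.82,0,0,0,0],[0,0.277,-0.82,0,0,0,0],[0,0.277,-0.82,0,0,0,0],[0,0.277,-0.82,0,0,0,0],[0,0.277,-0.82,0,0,0,0],[0,0.277,-0.82,0,0,0,0],[0,0.277,-0.82,0,0,0,0],[0,0.277,-0.82,0.15,0,0,0],[0,0.277,-0.82,0.15,0,0,0],[0,0.277,-0.82,0.15,0,0,0]]]'; python3 snap.py g5; python3 - <<'E'
from h import *; import pickle
s=pickle.load(open('pics/g5.pkl','rb'));c=cam('wrist',s);im=cv2.imread('pics/g5.png')[:,:,::-1]
go((0.451,-0.2628),z=.043)
for b in blobs(im,(18,130,90),(34,255,255),60):
    r=cv2.minAreaRect(b);print(np.round(r[0],1),np.round(r[1],1),plane(c,[r[0]],s['ee_pos'][2]-.031)[0])
E
```

```text
time_s: 14.25
ee_pos: [0.4494, -0.26, 0.1008]
tcp_rot: [-0.003, -0.001, 1.0, 0.002]
ft_force: [-0.1, -0.1, -1.0]
width: 0.009
gripper_force: 58.7
[ 0.44937788 -0.25997802  0.10075643] [-2.73460721e-03 -9.16617220e-04  9.99992960e-01  2.40037082e-03] [-6.590e-01  3.350e-01  1.848e+00  1.000e-03  9.660e-01 -2.232e+00] 14.25
row shift [-0.001  -0.0044  0.1485] wz None j6 -2.232 t 14.3
[278.6 262.6] [123.7  71.5] [ 0.44824824 -0.26142641  0.06975643]
```

View pics/g5.png

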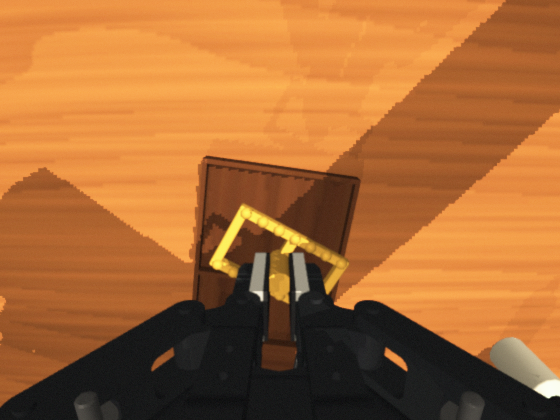

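The casting hangs level over the wide compartment.

```bash
python3 -m handwheel '[[[0,0,0,0.07,0,0,0],[0,0,0,0.12,0,0,0],[0,0,0,0.14,0,0,0],[0,0,0,0.15,0,0,0],[0,0,0,0.15,0,0,0],[0,0,0,0.15,0,0,0],[0.4,0,0,0.15,0,0,0],[0.4,0,0,0.15,0,0,0],[0.4,0,0,0.15,0,0,0],[0.4,0,0,0.05,0,0,0],[0.4,0,0,-0.05,0,0,0],[0.8,0,0,-0.17,0,0,0],[0.8,0,0,-0.29,0,0,0],[0.8,0,0,-0.29,0,0,0],[0.8,0,0,-0.29,0,0,0]]]'; python3 snap.py p3; python3 - <<'E'
from h import *; import pickle
s=pickle.load(open('pics/p3.pkl','rb'));c=cam('wrist',s);im=cv2.imread('pics/p3.png')[:,:,::-1]
go((0.567,-0.0695),z=.16)
for b in blobs(im,(18,130,90),(34,255,255),60):
    r=cv2.minAreaRect(b);print(np.round(r[0],1),np.round(r[1],1),plane(c,[r[0]],.011)[0])
E
```

```text
time_s: 15.8
ee_pos: [0.4512, -0.2631, 0.2205]
tcp_rot: [0.001, -0.0, 1.0, -0.001]
ft_force: [-1.1, 0.5, -0.4]
width: 0.0682
gripper_force: 0.0
[ 0.45122333 -0.26308576  0.22045198] [ 1.31651518e-03 -2.49418892e-05  9.99998670e-01 -9.62523421e-04] [-0.661  0.219  1.676  0.     1.243 -2.232] 15.8
row shift [-0.2916  0.4823  0.1471] wz None j6 -2.232 t 15.85
[278.9 183.6] [61.1 35.5] [ 0.4509506  -0.26487109  0.011     ]
```

View pics/p3.png

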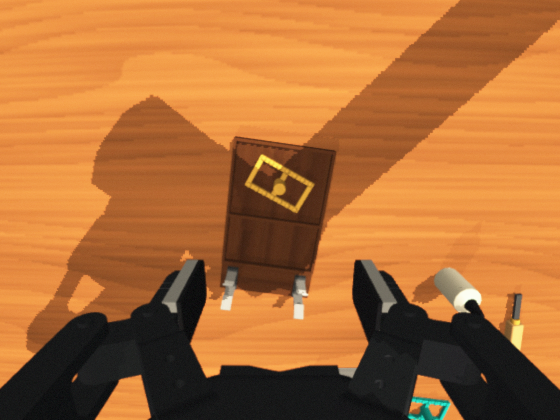

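The oblong casting lies flat in the wide compartment (280,184); clips at (229,285),(299,295), glue tip near (481,308).

```bash
python3 -m handwheel '[[[0.8,-0.29,0.483,0.15,0,0,0],[0.8,-0.29,0.483,0.15,0,0,0],[0.8,-0.29,0.483,0.15,0,0,0],[0.8,-0.29,0.483,0.15,0,0,0],[0.8,-0.29,0.483,0.15,0,0,0],[0.8,-0.29,0.483,0.15,0,0,0],[0.8,-0.29,0.483,0.15,0,0,0],[0.8,-0.29,0.483,0.15,0,0,0],[0.8,-0.29,0.483,0.15,0,0,0]]]'; python3 snap.py g6; python3 - <<'E'
from h import *; import pickle
s=pickle.load(open('pics/g6.pkl','rb'));c=cam('wrist',s);im=cv2.imread('pics/g6.png')[:,:,::-1]
go((0.567,-0.0695),z=.04)
im2=im[180:,180:380]; cv2.imwrite('pics/g6c.png',cv2.resize(im2,None,fx=2.5,fy=2.5)[:,:,::-1])
print(proj(c,[[.567,-.0695,.075],[.567,-.0695,0.0]]))
E
```

```text
time_s: 16.75
ee_pos: [0.5662, -0.0708, 0.159]
tcp_rot: [-0.0, 0.001, 1.0, -0.0]
ft_force: [0.4, -0.6, 0.6]
width: 0.0685
gripper_force: 0.0
[ 0.56618756 -0.07076438  0.1589944 ] [-2.78266997e-04  7.79584062e-04  9.99999653e-01 -9.43077504e-05] [-0.246  0.34   1.665 -0.     1.137 -1.815] 16.75
row shift [-0.0016  0.0033  0.2981] wz None j6 -1.815 t 16.8
[[283.02604831 228.59241277]
 [281.98593161 198.31763825]]
```

View pics/g6c.png

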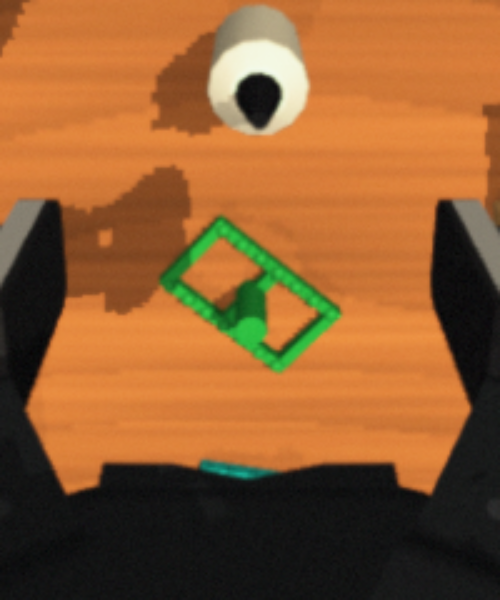

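The glue tip at full-picture (284,230) matches the predicted (283,229); the position is confirmed.

```bash
python3 -m handwheel '[[[0.8,0,0.003,0.1,0,0,0],[0.8,0,0.003,0.2,0,0,0],[0.8,0,0.003,0.27,0,0,0],[0.8,0,0.003,0.298,0,0,0],[0.8,0,0.003,0.298,0,0,0],[0.8,0,0.003,0.298,0,0,0],[0,0,0.003,0.298,0,0,0],[0,0,0.003,0.298,0,0,0],[0,0,0.003,0.298,0,0,0],[0,0,0.003,0.298,0,0,0],[0,0,0.003,0.298,0,0,0],[0,0,0.003,0.298,0,0,0],[0,0,0.003,0.2,0,0,0],[0,0,0.003,0.1,0,0,0],[0,0,0.003,0,0,0,0],[0,0,0.003,0,0,0,0],[0,0,0.003,0,0,0,0]]]'; python3 -c "
from h import *
go((0.5173,-0.2723),z=0.046,yaw=np.radians(82))"
```

```text
time_s: 18.5
ee_pos: [0.5671, -0.0684, 0.1602]
tcp_rot: [0.001, -0.0, 1.0, -0.0]
ft_force: [0.6, -0.0, -1.4]
width: 0.0287
gripper_force: 59.3
row shift [ 0.1254 -0.5096  0.2855] wz 0.02225050370058388 j6 -1.813 t 18.5
```

```bash
python3 -m handwheel '[[[0,0.125,-0.51,0,0,0,0.0223],[0,0.125,-0.51,0,0,0,0.0223],[0,0.125,-0.51,0,0,0,0.0223],[0,0.125,-0.51,0,0,0,0.0223],[0,0.125,-0.51,0,0,0,0.0223],[0,0.125,-0.51,0,0,0,0.0223],[0,0.125,-0.51,0,0,0,0.0223],[0,0.125,-0.51,0.1,0,0,0.0223],[0,0.125,-0.51,0.2,0,0,0.0223],[0,0.125,-0.51,0.26,0,0,0.0223],[0,0.125,-0.51,0.275,0,0,0.0223],[0,0.125,-0.51,0.283,0,0,0.0223],[0,0.125,-0.51,0.283,0,0,0.0223],[0,0.125,-0.51,0.283,0,0,0.0223],[0.6,0.125,-0.51,0.283,0,0,0.0223],[0.6,0.125,-0.51,0.283,0,0,0.0223],[0.6,0.125,-0.51,0.283,0,0,0.0223]]]'; python3 -m handwheel '[[[0.6,0,0,-0.1,0,0,0],[0.6,0,0,-0.2,0,0,0],[0.6,0,0,-0.32,0,0,0],[0.6,-0.1,0,-0.45,0,0,0],[0.6,-0.1,0,-0.45,0,0,0],[0.6,-0.1,0,-0.45,0,0,0]]]'; python3 snap.py p4
cat >> tr.py <<'E'
I['p4']=cv2.imread('pics/p4.png')[:,:,::-1].copy();C['p4']=cam('wrist',pickle.load(open('pics/p4.pkl','rb')))
I['p3']=cv2.imread('pics/p3.png')[:,:,::-1].copy();C['p3']=cam('wrist',pickle.load(open('pics/p3.pkl','rb')))
a=cv2.resize(I['p4'][60:300,180:380],(500,600)); b=cv2.resize(I['p3'][250:330,205:325],(300,200))
m=np.zeros((600,800,3),np.uint8); m[:,:500]=a; m[:200,500:]=b; cv2.imwrite('pics/mos2.png',m[:,:,::-1])
E
python3 tr.py >/dev/null
```

```text
time_s: 20.2
ee_pos: [0.5172, -0.2724, 0.0461]
tcp_rot: [0.0, 0.07, 0.998, -0.0]
ft_force: [1.4, -0.3, 0.4]
width: 0.0514
gripper_force: 0.0
time_s: 20.8
ee_pos: [0.5589, -0.2791, 0.2288]
tcp_rot: [0.003, 0.07, 0.998, -0.002]
ft_force: [0.3, 0.1, -0.8]
width: 0.0516
gripper_force: 0.0
[ 0.55888463 -0.27907378  0.22875237] [ 0.00310389  0.06974443  0.99755887 -0.00154267] [-0.575  0.362  1.445  0.     1.327 -2.006] 20.8
```

View pics/mos2.png

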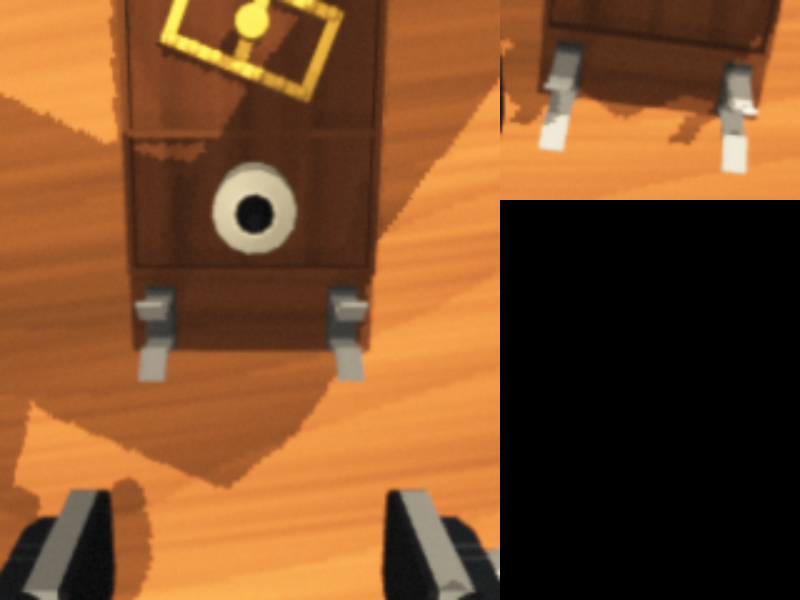

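Glue stands upright in the narrow compartment (255,210), casting flat; clips are at mosaic x≈153 and 348, with the outer lip's lower edge at y≈380 and the strip end at y≈349.

```bash
cat >> tr.py <<'E'
print('----'); c=C['p4']
mo=lambda P:(proj(c,P)-[180,60])*2.5
px=lambda L:np.array(L)/2.5+[180,60]
W2=lambda p,z:[*(R@np.array(p)+t),z]
for nm,x,y,z in [('outer lip L',.101,-.038,.033),('outer lip R',.101,.038,.033),('in lip L',.073,-.038,.033),('in lip R',.073,.038,.033),('throat in L',.0815,-.038,.02),('strip end L',.104,-.051,.006),('strip end R',.104,.051,.006),('wall end L',.0685,-.051,.012),('wall R',.0685,.051,.012),('cross L',-.0,0,.012)]:
    print(nm,mo([W2((x,y),z)])[0].round(0))
V=plane(c,px([(153,380),(349,380)]),.033)[:,:2]; V2=plane(c,px([(134,349),(369,350)]),.006)[:,:2]
th,R,t,e=fit([(.101,-.038),(.101,.038),(.104,-.051),(.104,.051)],np.r_[V,V2]); print('p4 fit yaw',np.degrees(th),t,e,'clips',R@[.087,0]+t)
# two-view check of outer lips (p3 + p4)
l3=[(205+(553-500)/2.5,250+150/2.5),(205+(734-500)/2.5,250+172/2.5)]
for a,b in zip(px([(152,380),(350,380)]),l3): print(tri([(C['p4'],a),(C['p3'],b)]))
E
python3 tr.py | sed -n '/----/,$p'
```

```text
----
outer lip L [159. 363.]
outer lip R [349. 364.]
in lip L [157. 294.]
in lip R [352. 295.]
throat in L [161. 308.]
strip end L [135. 351.]
strip end R [372. 352.]
wall end L [130. 272.]
wall R [378. 273.]
cross L [255.  98.]
p4 fit yaw -8.074834241114463 [ 0.48129943 -0.26830328] 0.004009733747086797 clips [ 0.56743687 -0.28052386]
(array([ 0.57477747, -0.31921595,  0.04932872]), np.float64(0.0004945428087898728))
(array([ 0.58524384, -0.24478226,  0.04908585]), np.float64(0.00043536229531324007))
```

The lip triangulation gives z = 0.049, so the clip heights count from the seat (mouth 16+33 mm), consistent with the handle's top passing the throat. The glue is close to where the gripper's linkages will come down, so I move it to a free corner of its compartment.

```bash
python3 -m handwheel '[[[0.6,0.1,0,0,0,0,0],[0.6,0.1,0,0.1,0,0,0],[0.6,0.1,0,0.2,0,0,0],[0.6,0.1,0,0.32,0,0,0],[0.6,0.1,0,0.42,0,0,0],[0.6,0.1,0,0.45,0,0,0],[0.6,0.1,0,0.45,0,0,0],[0,0.1,0,0.45,0,0,0],[0,0.1,0,0.45,0,0,0],[0,0.1,0,0.45,0,0,0],[0,0.1,0,0.45,0,0,0],[0,0.1,0,0.41,0,0,0],[0,0.12,0.075,0.41,0,0,0],[0,0.12,0.075,0.41,0,0,0],[0,0.12,0.075,0.41,0,0,0],[0,0.12,0.075,0.44,0,0,0],[0,0.12,0.075,0.45,0,0,0],[0,0.12,0.075,0.45,0,0,0],[0.6,0.12,0.075,0.45,0,0,0],[0.6,0.12,0.075,0.45,0,0,0]]]'; python3 -m handwheel '[[[0.6,0,0,0,0,0,0],[0.6,0,0,-0.1,0,0,0],[0.6,0,0,-0.2,0,0,0],[0.6,0,0,-0.32,0,0,0],[0.6,0,0,-0.45,0,0,0],[0.6,0,0,-0.45,0,0,0],[0.6,0,0,-0.45,0,0,0]]]'; python3 snap.py p5; python3 -c "
from h import *
go((0.64,0.033),z=0.25,yaw=np.radians(97))"
```

```text
time_s: 22.85
ee_pos: [0.513, -0.242, 0.0452]
tcp_rot: [-0.0, 0.07, 0.998, 0.0]
ft_force: [-0.7, -0.8, -0.4]
width: 0.0511
gripper_force: 0.0
time_s: 23.55
ee_pos: [0.5136, -0.242, 0.2269]
tcp_rot: [0.001, 0.07, 0.998, -0.001]
ft_force: [-0.1, -0.7, 0.3]
width: 0.0515
gripper_force: 0.0
[ 0.51363362 -0.2420147   0.22686484] [ 1.22766075e-03  7.00337243e-02  9.97543674e-01 -6.23974734e-04] [-0.563  0.282  1.572  0.     1.286 -1.994] 23.55
row shift [-0.2192  0.7239 -0.0622] wz -0.04176460114171895 j6 -1.993 t 23.6
```

```bash
python3 -m handwheel '[[[0.6,-0.368,0.745,0,0,0,-0.0418],[0.6,-0.368,0.745,0,0,0,-0.0418],[0.6,-0.368,0.745,0,0,0,-0.0418],[0.6,-0.368,0.745,0,0,0,-0.0418],[0.6,-0.368,0.745,0,0,0,-0.0418],[0.6,-0.368,0.745,0,0,0,-0.0418],[0.6,-0.368,0.745,0,0,0,-0.0418],[0.6,-0.368,0.745,0,0,0,-0.0418],[0.6,-0.368,0.745,0,0,0,-0.0418],[0.6,-0.368,0.745,0,0,0,-0.0418],[0.6,-0.368,0.745,0,0,0,-0.0418],[0.6,-0.368,0.745,0,0,0,-0.0418]]]'; python3 snap.py f1; python3 - <<'E'
from h import *; import pickle
a=cv2.imread('pics/f1.png'); b=cv2.imread('pics/p5.png')
cv2.imwrite('pics/mos3.png',np.hstack([cv2.resize(a[60:300,200:360],(400,600)),cv2.resize(b[60:300,200:360],(400,600))]))
im=a[:,:,::-1]; c=cam('wrist',pickle.load(open('pics/f1.pkl','rb')))
for k in blobs(im,(15,90,60),(34,255,255),200):
    r=cv2.minAreaRect(k);P=plane(c,cv2.boxPoints(r),.015);u=P[1]-P[0];v=P[2]-P[1]
    print(np.round(r[0],1),plane(c,[r[0]],.015)[0],np.linalg.norm(u),np.linalg.norm(v),np.degrees(np.arctan2(u[1],u[0])),np.degrees(np.arctan2(v[1],v[0])))
E
```

```text
time_s: 24.8
ee_pos: [0.7, 0.0317, 0.226]
tcp_rot: [-0.0, -0.06, 0.998, -0.0]
ft_force: [0.8, 0.7, 0.4]
width: 0.0513
gripper_force: 0.0
[0.69997213 0.0316999  0.22598264] [-1.17460529e-04 -6.04276944e-02  9.98172570e-01 -2.51054680e-05] [-0.054  0.482  1.255 -0.     1.405 -1.746] 24.8
[443.6 229.8] [0.72827268 0.21370009 0.015     ] 0.07693709642322838 0.08786882360125363 112.7396543157401 31.275516996973014
[251. 353.] [0.91394629 0.02202714 0.015     ] 0.09603280667185081 0.05476593805841158 97.22497650202122 7.684258872973371
[283.5 161.5] [0.67640546 0.03209768 0.015     ] 0.12653229209971273 0.014316115509719429 -173.1745294257085 96.99765425595245
[ 29.5 367. ] [ 0.98072055 -0.26397301  0.015     ] 0.0817147154595775 0.09904944586182561 99.78557340451923 -6.669799345005346
[147.  400.5] [ 1.01105422 -0.10754968  0.015     ] 0.11997569790455051 0.04343986361785137 150.74100214705447 50.66154752386075
[413.6 404. ] [0.9747624  0.24479365 0.015     ] 0.04163742247729895 0.10309058512202281 142.50640377692648 42.4102126572318
```

View pics/mos3.png

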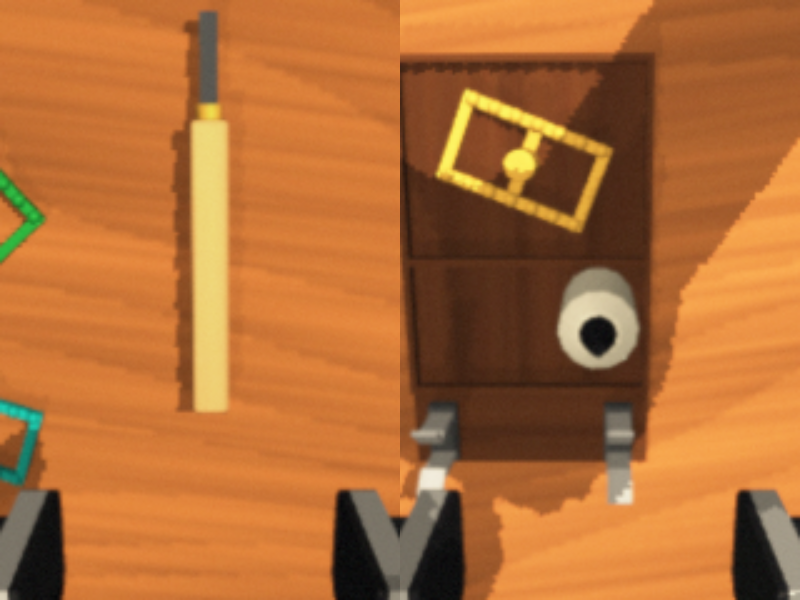

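f1: handle from mosaic (209,121) to (210,411), blade up toward the base; glue now stands at the +y side of the narrow compartment, outer right clip lip at (620,503).

```bash
cat > f.py <<'E'
import io,contextlib
with contextlib.redirect_stdout(io.StringIO()): from tr import *
for n in('f1','p5'): C[n]=cam('wrist',pickle.load(open(f'pics/{n}.pkl','rb')))
A=plane(C['f1'],[(283.8,108.4),(284.2,224.4)],.015); d=A[1]-A[0]; print(A.round(4),'mid',A.mean(0),np.linalg.norm(d),np.degrees(np.arctan2(d[1],d[0])))
print('ends 2-view',tri([(C['f1'],(283.8,108.4)),(C['p2'],(51,227))]),tri([(C['f1'],(284.2,224.4)),(C['p2'],(65.5,320))]))
for L in ([(C['p4'],px([(350,380)])[0]),(C['p5'],(288,261.2)),(C['p3'],l3[1])],): X,e=tri(L); print('R outer lip',X,e)
V=np.r_[plane(C['p4'],px([(154,303),(349,303)]),.049)]; print('inner lips @.049',V)
go(A.mean(0)[:2],z=.029,yaw=np.arctan2(d[1],d[0])+np.pi/2)
E
python3 f.py
```

```text
[[0.6254 0.026  0.015 ]
 [0.7428 0.0412 0.015 ]] mid [0.68409191 0.03359552 0.015     ] 0.11830797631085573 7.4091999573093865
ends 2-view (array([0.62519394, 0.02589489, 0.00812413]), np.float64(0.0002913176261507587)) (array([0.74362957, 0.04092099, 0.01001975]), np.float64(0.0010302547385314777))
R outer lip [ 0.58502862 -0.24463925  0.04882513] 0.00047994452739627064
inner lips @.049 [[ 0.54511872 -0.31379793  0.049     ]
 [ 0.55505679 -0.24244826  0.049     ]]
row shift [0.0391 0.0093 0.493 ] wz -0.0013116055927015228 j6 -1.746 t 24.85
```

```bash
python3 -m handwheel '[[[0.45,0.039,0.009,0.12,0,0,-0.001],[0.45,0.039,0.009,0.24,0,0,-0.001],[0.45,0.039,0.009,0.36,0,0,-0.001],[0.45,0.039,0.009,0.44,0,0,-0.001],[0.45,0.039,0.009,0.48,0,0,-0.001],[0.45,0.039,0.009,0.493,0,0,-0.001],[0.45,0.039,0.009,0.493,0,0,-0.001],[0.45,0.039,0.009,0.493,0,0,-0.001],[0,0.039,0.009,0.493,0,0,-0.001],[0,0.039,0.009,0.493,0,0,-0.001],[0,0.039,0.009,0.493,0,0,-0.001],[0,0.039,0.009,0.493,0,0,-0.001],[0,0.039,0.009,0.493,0,0,-0.001],[0,0.039,0.009,0.493,0,0,-0.001]]]'; python3 -m handwheel '[[[0,0,0,-0.1,0,0,0],[0,0,0,-0.2,0,0,0],[0,0,0,-0.3,0,0,0],[0,0,0,-0.3,0,0,0],[0,0,0,-0.3,0,0,0]]]'; python3 -c "
from h import *
go((0.5652,-0.2797),z=0.12,yaw=np.radians(-8.1))"
```

```text
time_s: 26.25
ee_pos: [0.6856, 0.0346, 0.0306]
tcp_rot: [0.002, -0.064, 0.998, -0.0]
ft_force: [-0.8, -0.0, 6.6]
width: 0.013
gripper_force: 61.0
time_s: 26.75
ee_pos: [0.6849, 0.0347, 0.15]
tcp_rot: [0.001, -0.064, 0.998, -0.0]
ft_force: [0.3, 0.5, -1.1]
width: 0.0131
gripper_force: 60.2
row shift [ 0.398  -0.7409  0.0744] wz -0.20697222320538466 j6 -1.751 t 26.75
```

```bash
python3 -m handwheel '[[[0,0.398,-0.741,0,0,0,0.293],[0,0.398,-0.741,0,0,0,0.293],[0,0.398,-0.741,0,0,0,0.293],[0,0.398,-0.741,0,0,0,0.293],[0,0.398,-0.741,0,0,0,0.293],[0,0.398,-0.741,0,0,0,0.293],[0,0.398,-0.741,0,0,0,0.293],[0,0.398,-0.741,0,0,0,0.293],[0,0.398,-0.741,0,0,0,0.293],[0,0.398,-0.741,0,0,0,0.293],[0,0.398,-0.741,0,0,0,0.293],[0,0.398,-0.741,0,0,0,0.293],[0,0.398,-0.741,0,0,0,0.293],[0,0.398,-0.741,0,0,0,0.293],[0,0.398,-0.741,0,0,0,0.293],[0,0.398,-0.741,0,0,0,0.293],[0,0.398,-0.741,0,0,0,0.293]]]'; python3 snap.py f2; python3 - <<'E'
from h import *
go((0.5652,-0.2797),z=0.08,yaw=np.radians(-8.1))
a=cv2.imread('pics/f2.png');cs=eyes.camera('side')[:,:,::-1]
cv2.imwrite('pics/mos4.png',np.hstack([cv2.resize(a[60:420,120:440],(400,450)),cv2.resize(cs[220:400,240:400],(400,450))]))
E
```

```text
time_s: 28.45
ee_pos: [0.5646, -0.2797, 0.1483]
tcp_rot: [-0.0, 0.755, 0.656, -0.0]
ft_force: [0.3, 0.5, -1.5]
width: 0.0129
gripper_force: 60.2
[ 0.56459906 -0.27966263  0.14828205] [-3.47487438e-04  7.55150135e-01  6.55551790e-01 -5.00275361e-05] [-0.57   0.431  1.544  0.     1.167 -0.429] 28.45
row shift [1.000e-04 1.300e-03 1.711e-01] wz 6.157611653232132e-05 j6 -0.429 t 28.5
```

View pics/mos4.png

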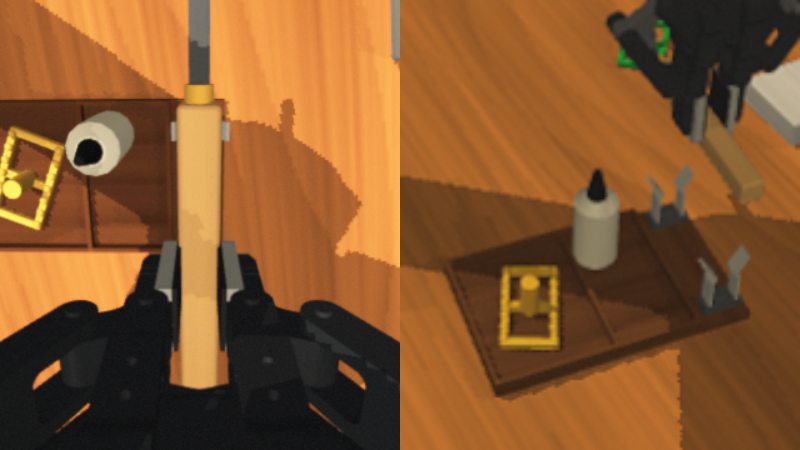

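The clip's two lips (172 and 229) lie symmetric about the handle (200), and the handle is parallel to the clip line. Lowering into the mouth.

```bash
python3 -m handwheel '[[[0,0,0.001,0.1,0,0,0],[0,0,0.001,0.17,0,0,0],[0,0,0.001,0.2,0,0,0],[0,0,0.001,0.21,0,0,0],[0,0,0.001,0.22,0,0,0],[0,0,0.001,0.22,0,0,0]]]'; python3 -m handwheel '[[[0,0,0,0.01,0,0,0],[0,0,0,0.02,0,0,0],[0,0,0,0.028,0,0,0],[0,0,0,0.035,0,0,0],[0,0,0,0.035,0,0,0],[0,0,0,0.035,0,0,0]]]'
```

```text
time_s: 29.15
ee_pos: [0.5653, -0.2801, 0.0617]
tcp_rot: [0.0, 0.755, 0.656, -0.0]
ft_force: [-1.6, 0.9, 3.3]
width: 0.0132
gripper_force: 60.5
time_s: 29.75
ee_pos: [0.5654, -0.28, 0.0467]
tcp_rot: [0.0, 0.755, 0.655, 0.0]
ft_force: [0.4, 0.4, 0.2]
width: 0.0129
gripper_force: 60.2
```

```bash
python3 -m handwheel '[[[0,0,0,0.004,0,0,0],[0,0,0,0.006,0,0,0],[0,0,0,0.006,0,0,0]]]'; python3 - <<'E'
from h import *
cs=eyes.camera('side')[:,:,::-1]; w=eyes.camera('wrist')[:,:,::-1]
cv2.imwrite('pics/mos5.png',np.hstack([cv2.resize(w[60:420,120:440],(400,450)),cv2.resize(cs[230:390,250:390],(400,450))]))
E
```

```text
time_s: 30.05
ee_pos: [0.5655, -0.28, 0.0465]
tcp_rot: [0.001, 0.755, 0.655, 0.0]
ft_force: [-2.4, 1.4, 11.9]
width: 0.0131
gripper_force: 61.7
```

View pics/mos5.png

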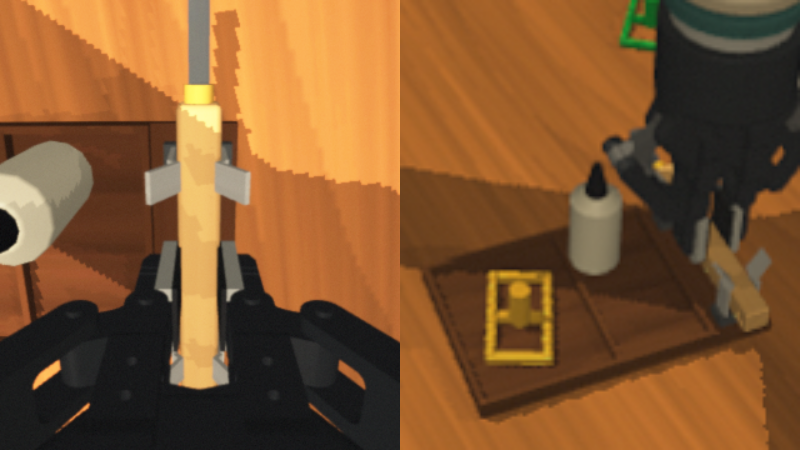

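The handle sits between the closed lips at both clips and the TCP is stopped by the seat at 0.0465 (underside ≈ 16 mm). I've gone over the 14-picture limit (16 viewed), so I'll view no more and check numerically. Releasing now.

```bash
python3 -m handwheel '[[[0,0,0,-0.005,0,0,0],[0.3,0,0,-0.005,0,0,0],[0.3,0,0,-0.005,0,0,0],[0.3,0,0,-0.005,0,0,0],[0.3,0,0,-0.005,0,0,0],[0.3,0,0,-0.06,0,0,0],[0.3,0,0,-0.15,0,0,0],[0.3,0,0,-0.27,0,0,0],[0.3,0,0,-0.4,0,0,0],[0.3,0,0,-0.45,0,0,0],[0.3,0,0,-0.45,0,0,0],[0.3,0,0,-0.45,0,0,0]]]'; python3 -m handwheel '[[[0.3,0.3,0,0,0,0,0],[0.3,0.3,0,0,0,0,0],[0.3,0.3,0,0,0,0,0],[0.3,0.3,0,0,0,0,0],[0.3,0.3,0,0,0,0,0]]]'; python3 snap.py e1; python3 - <<'E'
from h import *; import pickle
s=pickle.load(open('pics/e1.pkl','rb'));c=cam('wrist',s);im=cv2.imread('pics/e1.png')[:,:,::-1]
side=eyes.camera('side'); top=eyes.camera('top'); cc={'w':c,'s':cam('side'),'t':cam('top')}
for n,i,lo in(('w',im,(12,60,90)),('s',side,(15,70,110)),('t',top,(15,80,110))):
    for k in blobs(i,lo,(34,220 if n=='w' else 255,255),40)[:9]:
        r=cv2.minAreaRect(k);P=plane(cc[n],cv2.boxPoints(r),.031);d=np.linalg.norm(np.diff(P,axis=0),axis=1)[:2]; m=plane(cc[n],[r[0]],.031)[0]
        if abs(m[0]-.5652)<.12 and abs(m[1]+.28)<.12: print(n,np.round(r[0],1),m.round(4),d.round(4),np.degrees(np.arctan2(*(P[1]-P[0])[1::-1])).round(1))
# reference: expected seated handle-top corners
a=np.radians(-8.1);X=np.array([np.cos(a),np.sin(a)]);Y=np.array([-X[1],X[0]])
E=[[*(np.array([.5652,-.2797])+x*X+y*Y),.031] for x,y in((-.0075,-.06),(.0075,-.06),(.0075,.06),(-.0075,.06))]
for n in cc: print(n,proj(cc[n],E).round(1).tolist())
E
```

```text
time_s: 31.35
ee_pos: [0.5649, -0.2797, 0.2241]
tcp_rot: [-0.0, 0.755, 0.655, 0.0]
ft_force: [1.3, -0.3, -1.2]
width: 0.0257
gripper_force: 0.0
time_s: 31.85
ee_pos: [0.5814, -0.1607, 0.2225]
tcp_rot: [-0.001, 0.755, 0.656, -0.001]
ft_force: [-0.8, -0.4, -0.6]
width: 0.0257
gripper_force: 0.0
[ 0.58138354 -0.16074404  0.22245364] [-0.00121331  0.75485437  0.65589044 -0.00106817] [-3.850e-01  3.400e-01  1.496e+00 -1.000e-03  1.309e+00 -2.440e-01] 31.85
w [279.5 201.5] [ 0.5794 -0.1752  0.031 ] [0.4922 0.4751] -8.0
w [178.9 282.9] [ 0.4605 -0.2498  0.031 ] [0.0623 0.0386] 58.6
w [221.6 265. ] [ 0.5101 -0.235   0.031 ] [0.0577 0.0198] 39.4
s [359.5 315.4] [ 0.5657 -0.2855  0.031 ] [0.0317 0.1336] 11.8
s [318.  311.5] [ 0.5112 -0.2465  0.031 ] [0.0304 0.0676] -28.5
t [348.3 186.5] [ 0.6013 -0.1903  0.031 ] [0.1543 0.055 ] -20.0
t [411.5 213.1] [ 0.5329 -0.3568  0.031 ] [0.1531 0.0364] -17.8
w [[273.1, 341.6], [286.3, 341.7], [287.4, 244.5], [272.7, 244.4]]
s [[370.6, 342.2], [379.3, 339.5], [345.2, 287.3], [337.2, 289.5]]
t [[404.3, 206.8], [405.0, 201.2], [360.1, 194.2], [359.3, 199.8]]
```

```bash
python3 - <<'E'
from h import *; import pickle
s=pickle.load(open('pics/e1.pkl','rb'));c=cam('wrist',s);im=cv2.imread('pics/e1.png')[:,:,::-1]
side=eyes.camera('side')
h=cv2.cvtColor(im,cv2.COLOR_RGB2HSV)
for v in(255,292,325): print(v,[tuple(int(k) for k in h[v,u]) for u in range(264,298,3)])
hs=cv2.cvtColor(side,cv2.COLOR_RGB2HSV)
for v in (300,315,328): print(v,[(u,*[int(k) for k in hs[v,u]]) for u in range(338,382,3)])
E
```

```text
255 [(10, 167, 67), (11, 182, 66), (27, 38, 61), (16, 97, 92), (17, 151, 216), (17, 153, 212), (17, 154, 212), (17, 154, 205), (15, 112, 125), (12, 40, 64), (11, 181, 127), (12, 193, 161)]
292 [(9, 173, 68), (12, 184, 68), (10, 176, 71), (12, 169, 89), (17, 154, 209), (17, 153, 211), (16, 153, 210), (16, 153, 202), (12, 171, 91), (11, 184, 75), (12, 188, 138), (12, 193, 156)]
325 [(11, 185, 117), (12, 193, 140), (13, 157, 143), (17, 51, 105), (17, 152, 201), (16, 157, 188), (16, 160, 187), (16, 132, 157), (18, 51, 126), (12, 180, 150), (12, 191, 144), (12, 186, 152)]
300 [(338, 13, 184, 108), (341, 22, 42, 91), (344, 17, 106, 125), (347, 17, 154, 147), (350, 17, 155, 146), (353, 16, 158, 132), (356, 14, 183, 110), (359, 14, 187, 108), (362, 13, 181, 107), (365, 13, 178, 106), (368, 13, 184, 115), (371, 14, 191, 172), (374, 14, 198, 169), (377, 14, 192, 171), (380, 14, 191, 167)]
315 [(338, 14, 165, 48), (341, 11, 156, 62), (344, 14, 169, 62), (347, 12, 163, 61), (350, 15, 153, 85), (353, 17, 153, 112), (356, 17, 158, 147), (359, 17, 157, 146), (362, 17, 154, 139), (365, 13, 179, 121), (368, 14, 187, 112), (371, 13, 175, 109), (374, 13, 187, 128), (377, 14, 191, 167), (380, 14, 190, 166)]
328 [(338, 13, 162, 63), (341, 13, 164, 59), (344, 13, 165, 54), (347, 13, 170, 60), (350, 11, 159, 61), (353, 12, 159, 61), (356, 12, 151, 59), (359, 19, 146, 112), (362, 18, 86, 116), (365, 17, 111, 108), (368, 17, 158, 131), (371, 17, 152, 124), (374, 21, 53, 110), (377, 14, 190, 110), (380, 14, 192, 174)]
```

```bash
python3 - <<'E'
from h import *; import pickle
s=pickle.load(open('pics/e1.pkl','rb'));c=cam('wrist',s);im=cv2.imread('pics/e1.png')[:,:,::-1]
h=cv2.cvtColor(im,cv2.COLOR_RGB2HSV).astype(int)
col=h[200:400,279:282].mean(1); print([(v+200,*col[v].round().astype(int)) for v in range(30,55,3)],[(v+200,*col[v].round().astype(int)) for v in range(130,160,3)])
def width(v):
    u=np.arange(255,305); return u[(h[v,255:305,2]>170)&(h[v,255:305,1]<165)]
for v in(280,300): w=width(v); print(v,w.min(),w.max())
side=eyes.camera('side')[:,:,::-1]; hs=cv2.cvtColor(side,cv2.COLOR_BGR2HSV)
m=((hs[...,0]>=15)&(hs[...,0]<=18)&(hs[...,1]>140)&(hs[...,1]<165)&(hs[...,2]>100)).astype(np.uint8)[275:355,330:392]
b=max(cv2.findContours(m,cv2.RETR_EXTERNAL,cv2.CHAIN_APPROX_NONE)[0],key=cv2.contourArea); r=cv2.minAreaRect(b); print((cv2.boxPoints(r)+[330,275]).round(1).tolist())
cs=cam('side'); a=np.radians(-8.1);X=np.array([np.cos(a),np.sin(a)]);Y=np.array([-X[1],X[0]])
for z in(.016,.031,.022,.037): print(z,proj(cs,[[*(np.array([.5652,-.2797])+x*X+y*Y),z] for x,y in((-.0075,-.06),(.0075,-.06),(.0075,.06),(-.0075,.06))]).round(1).tolist())
E
```

```text
[(230, np.int64(22), np.int64(25), np.int64(61)), (233, np.int64(25), np.int64(26), np.int64(63)), (236, np.int64(22), np.int64(42), np.int64(63)), (239, np.int64(19), np.int64(192), np.int64(199)), (242, np.int64(19), np.int64(190), np.int64(215)), (245, np.int64(16), np.int64(159), np.int64(170)), (248, np.int64(17), np.int64(152), np.int64(214)), (251, np.int64(17), np.int64(152), np.int64(214)), (254, np.int64(17), np.int64(153), np.int64(214))] [(330, np.int64(16), np.int64(154), np.int64(204)), (333, np.int64(17), np.int64(152), np.int64(204)), (336, np.int64(17), np.int64(155), np.int64(203)), (339, np.int64(17), np.int64(152), np.int64(204)), (342, np.int64(13), np.int64(184), np.int64(138)), (345, np.int64(12), np.int64(184), np.int64(132)), (348, np.int64(12), np.int64(188), np.int64(129)), (351, np.int64(12), np.int64(186), np.int64(130)), (354, np.int64(12), np.int64(186), np.int64(130)), (357, np.int64(12), np.int64(186), np.int64(129))]
280 275 286
300 275 286
[[335.9, 292.6], [345.5, 286.5], [381.1, 342.4], [371.4, 348.5]]
0.016 [[369.7, 348.6], [378.4, 345.9], [344.7, 293.6], [336.8, 295.7]]
0.031 [[370.6, 342.2], [379.3, 339.5], [345.2, 287.3], [337.2, 289.5]]
0.022 [[370.1, 346.1], [378.8, 343.4], [344.9, 291.1], [337.0, 293.3]]
0.037 [[370.9, 339.6], [379.7, 336.9], [345.4, 284.8], [337.4, 287.0]]
```

The handle ends at wrist rows 245 and 341 match the seated prediction (244.5, 341.6), and the side view matches the seated height and level. Handing in.

```bash
python3 -c "
from station import ticket; print(ticket.job_done())"
```

```text
the job is handed in; nothing more can be done
None
```

Both kits are made up and handed in after about 32 s of robot time, and the camera and force checks found the castings flat, the jar and bottle upright and the file seated level in both clips; I viewed 16 pictures against the 14 allowed.

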